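# Set a stretcher bar out to its cut line and hold it for the saw

## Task

I am about to saw this stretcher bar to length on the bench riser. Slide it out over the riser's saw end, above the offcut tray, keeping it flat on the riser all the way, until the blue cut line is right over the riser's end edge and the bar is square to that edge. Finish still holding it there, steady and down on the riser, because more than half of it overhangs and it tips if you let go; leave the tray, the jars and the saw where they are.

Things in the scene. Friction and masses are not known exactly. Their poses are not given: they have to be found in the camera images.
- bar_center (a point): centre (half-way up) of the stretcher bar, a loose pale pine bar 380 long x 44 wide x 22 thick, 0.16 to 0.28 kg, lying flat on the riser. Its y axis runs along the length, x across the width, z up. +y is the end to keep (150 mm from cut line to end), -y the waste end (230 mm from the cut line, marked with three blue diagonal strokes next to the line)
- cut_line (a point): middle of the blue cut line (3 mm wide, drawn right round the bar) on the bar's top face, 40 mm towards +y from the bar's middle; axes as the bar's
- bar: the same bar; the origin is the centre of its underside, axes as above. At the start its waste end sticks out about 20 to 60 mm past the riser's saw end and its keep end about 40 to 80 mm past the other end
- riser: bench riser fixed on the table: a grey-painted plywood top 150 (x) x 280 (y) x 18 thick on two cheeks, flat level top 90 mm above the table. Origin: centre of its underside on the table. Its y axis runs along its length; the saw end, where the bar is slid out, is the -y end. No fence or raised parts on top
- saw_edge (a point): middle of the top edge of the riser's saw end (at -140 mm along the riser's y, 90 mm up); the edge runs along the riser's x, 75 mm to either side; the bar slides out towards -y of the riser
- tray: bystander: open grey plastic offcut tray 160 x 200 x 45 high, loose on the table just past the saw end, under the overhang; origin: centre of its underside
- orange_jar: bystander: closed orange paint jar with a paper band, 72 diameter, 96 high; origin: centre of its underside
- violet_jar: bystander: closed violet paint jar with a paper band, 72 diameter, 96 high; origin: centre of its underside
- saw: bystander: small back saw lying flat, 344 long x 100 wide x 24 thick; its x axis runs along its length from the wooden handle to the blade tip; origin: on the table under it, about 164 mm from the handle's end

How it is judged:
By the outcome, as a careful person would: the job done as asked, in the order asked, and still so for the second after the job is handed in, while the arm keeps its last pose, push and grip.
It also fails if it takes over 32 s, if anything falls off the work surface, if the arm or the gripper's body presses on something with over 40 N, if the wrist force passes 120 N, or if a joint passes its speed limit or range.

## Robot

A 6-joint arm with a two-finger parallel gripper is mounted at the origin on the work surface. World frame = base frame: x ahead of the robot, y to its left, z up, the work surface at z = 0. Lengths are in m, angles in rad, forces in N, time in s.
With the tool pointing down it reaches from about 0.25 to 0.775 m from the base axis. Payload 4 kg.
Tool frame: the origin (TCP) lies at the very end of the fingers, on their centre line; the grasp point (between the pads) lies 19 mm behind it; z points along the fingers, x is the direction in which the jaws open and shut, and the axes are right-handed (so a half turn about z gives the same grasp; the last joint's range is limited). The gripper opens to 94 mm and grips with 3 to 60 N. Pads are 16 mm wide; open, the fingers measure 119 mm over their backs; the gripper's body (75 mm by 177 mm) begins 78 mm behind the grasp point.
Start: joints at [1.071, 0.087, 1.371, -0, 1.684, -0.103], TCP at [0.213, 0.507, 0.206] pointing down, gripper open.
Joint ranges: [-3.1, 3.1], [-0.76, 2.03], [0.27, 2.55], [-1.08, 4.22], [0.17, 2.65], [-2.57, 2.57]. Speed limits (rad/s): [2.79, 2.79, 3.14, 3.14, 3.14, 3.14].

## Interface

Orientations are given as [roll, pitch, yaw] about the fixed x, y, z axes, in that order (R = Rz(yaw) Ry(pitch) Rx(roll)).
In Python, from bench import robot, cams, ticket gives the robot as it stands.
- The arm moves only by the tool jog_arm, never from a script. Its argument "series" is a list of rows, each an object of numbers: "x", "y", "z": the shift along the tool's x, y, z in m; "rx", "ry", "rz": the turn, a rotation vector about the tool's x, y, z in degrees. A call has 1 to 12 rows; each row shifts and turns the pose as measured when the row begins, along the tool's axes as they then stand; what a row does not reach is not made up. A row lasts 1/12 s, in which the tool goes at most 41.7 mm and 7.16 degrees, less where a joint would pass 70% of its speed; a pose out of reach is approached as far as the arm can. A call with a gripper value outside its range is refused whole. "claw" is the opening, from 0 (shut) to 1 (fully open), set as the call begins (left out, the last holds). The fingers move at their own pace and stop on an object; the grip force is fixed at half the most. Time passes only in rows, so rows that do not move let the fingers close. It gives the time, the measured TCP pose, the force and the opening at its end, in the units of the state.
- robot.get_obs(): the state, without advancing time (a new reading comes with each control period).
- cams.snapshot(name): name is "scene" or "top"; returns a dict with "img" (384x512x3 uint8, red, green, blue), "mtx" (3x3 intrinsics, pixels), "origin" and "attitude" of the camera in the world. Camera axes: x right, y down, z forward; pixel columns grow to the right and rows downward; lengths in m; the calibration is good to about 2 mm. A picture is of the moment at which its call begins. There is no depth.
- ticket.close_job(): hands the job in, once; it reports no verdict.
Trained networks look in a picture, given as the dict that the camera call returned (one of the last four; its "shot" number tells which), for a name from the list of things; names that differ only in an ending like _2 or _b are one class to them, and where a whole thing is asked for, a point or a joint stands for the part that bears it (a point fixed in the world has none). Each returns a list of dicts, best first, with "p" (0 to 1); they miss things now and then, are a little off and sometimes report something else, mostly with a low value. They report only what shows in the picture. A call takes as long as a camera call.
- cams.look_for(thing, picture): "bbox" ([left, top, width, height] in pixels, round what is visible of it).
The state is a dict: "time": time; "joint_positions": joint angles; "qvel": joint speeds; "joint_torque": joint torques, N m; "tool_pos": TCP position; "ee_rot": TCP orientation; "wrist_force": force on the tool from outside, world axes, zero at the start; "wrist_torque": the same for the moment, N m; "width": finger opening in m.
Only numpy, scipy, OpenCV 4.12 (cv2) and the standard library are available. Lean on these libraries where they do the work, as an engineer would, in place of code of your own. Each camera call takes 0.05 s, during which the arm holds its last target.

## Working session

There is one attempt and no reset: what is moved stays moved. The work goes in short steps, Python scripts to look and compute and a tool call to move; the robot and the scene stay as the last step left them, time stands still between calls to the robot, and variables do not carry over. Pictures are saved under pics/ and viewed, and the job is handed in when it is done.

Besides the shell and the picture viewer there is one more tool, called after "Request:" as name(argument=value, ...) on one line, values as JSON. jog_arm: Moves the arm, as the interface text tells. Its arguments: {"type":"object","properties":{"series":{"type":"array","items":{"type":"object","properties":{"x":{"type":"number"},"y":{"type":"number"},"z":{"type":"number"},"rx":{"type":"number"},"ry":{"type":"number"},"rz":{"type":"number"}}}},"claw":{"type":"number"}},"required":["series"]}

```bash
mkdir -p pics; python3 - <<'E'
from bench import robot,cams
import cv2,numpy as np
o=robot.get_obs()
print({k:np.round(v,3).tolist() for k,v in o.items()})
for n in["scene","top"]:
    s=cams.snapshot(n); cv2.imwrite(f"pics/{n}0.png",cv2.resize(s["img"][:,:,::-1],(800,600),interpolation=cv2.INTER_CUBIC))
    np.savez(f"{n}0.npz",**{k:s[k] for k in("img","mtx","origin","attitude")})
    print(n,s["mtx"],s["origin"],s["attitude"],s["shot"])
    for t in["bar","cut_line","saw_edge","riser","tray","orange_jar","violet_jar","saw"]:
        try:print(t,[(d["bbox"],round(d["p"],2)) for d in cams.look_for(t,s)][:2])
        except Exception as e:print(t,e)
E
```

```text
{'time': 0.0, 'joint_positions': [1.071, 0.088, 1.372, 0.0, 1.684, -0.103], 'qvel': [0.0, -0.001, 0.0, 0.001, -0.002, 0.002], 'joint_torque': [0.0, -34.019, -30.242, 0.072, 0.033, -0.0], 'tool_pos': [0.212, 0.507, 0.204], 'ee_rot': [-3.141, 0.002, 1.174], 'wrist_force': [-0.213, -0.006, 0.442], 'wrist_torque': [0.037, -0.017, 0.007], 'width': 0.094}
scene [[499.75749464   0.         263.1848641 ]
 [  0.         499.75749464 201.5093508 ]
 [  0.           0.           1.        ]] [1.19171122 0.61833404 0.99154097] [-2.41969962 -0.00617947  2.31597626] 1
bar [([207.4, 135.1, 128.3, 83.6], 0.57)]
cut_line [([206.3, 133.2, 119.1, 94.7], 0.56), ([208.2, 134.3, 125.9, 83.1], 0.55)]
saw_edge [([203.2, 134.2, 116.4, 98.1], 0.57)]
riser [([207.7, 133.3, 115.2, 96.0], 0.86)]
tray [([144.8, 100.9, 90.0, 72.0], 0.79), ([202.6, 132.2, 118.6, 99.0], 0.39)]
orange_jar [([359.0, 278.6, 41.8, 54.4], 0.63)]
violet_jar [([420.0, 233.7, 43.5, 46.0], 0.84)]
saw [([167.9, 222.9, 123.9, 111.7], 0.96)]
top [[420.88776182   0.         256.31363502]
 [  0.         420.88776182 195.34231195]
 [  0.           0.           1.        ]] [0.44651278 0.08004373 1.31375295] [-3.02336450e+00 -9.76538862e-04 -1.59607994e+00] 2
bar [([207.1, 200.7, 133.0, 25.1], 0.79), ([220.5, 95.8, 26.8, 105.6], 0.51)]
cut_line [([205.9, 201.7, 133.4, 23.5], 0.9), ([342.4, 187.0, 65.9, 56.9], 0.52)]
saw_edge [([233.5, 192.4, 99.2, 48.9], 0.91), ([109.4, 246.5, 29.4, 25.5], 0.6)]
riser [([233.1, 191.7, 94.4, 52.4], 0.81)]
tray [([340.1, 188.4, 70.4, 57.0], 0.82), ([208.3, 202.3, 132.2, 22.1], 0.36)]
orange_jar [([121.5, 173.0, 30.3, 27.9], 0.78)]
violet_jar [([107.6, 246.2, 30.0, 25.9], 0.67)]
saw [([217.8, 94.1, 32.6, 104.9], 0.68)]
```

View pics/scene0.png

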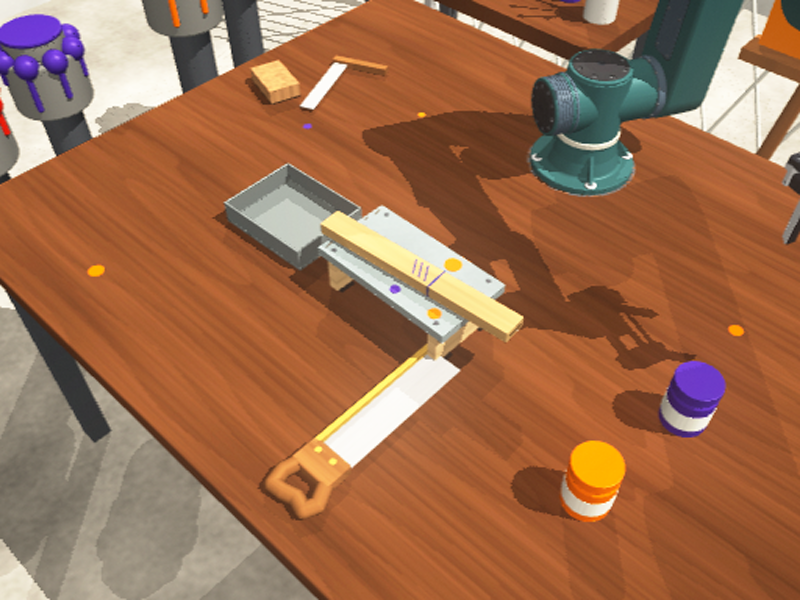

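View pics/top0.png

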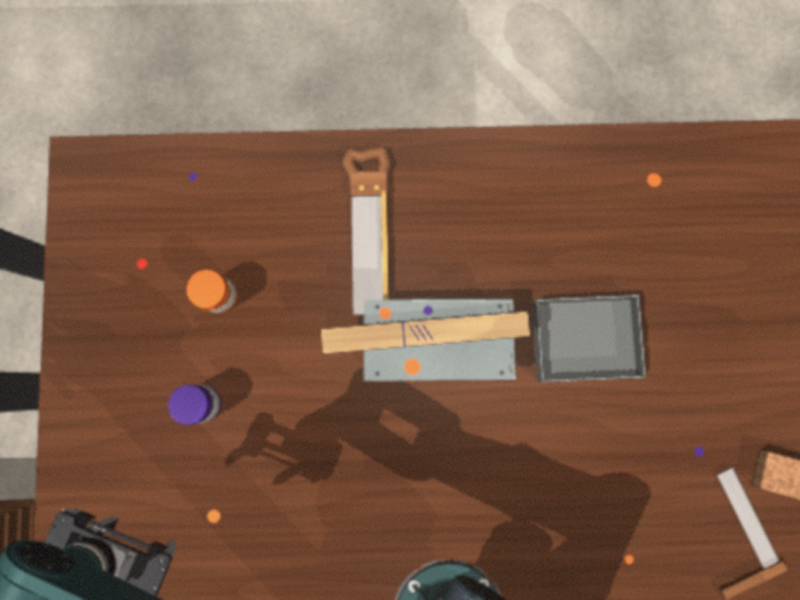

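```bash
python3 - <<'E'
import cv2,numpy as np
a=np.load("top0.npz")["img"][160:270,180:430]
cv2.imwrite("pics/topc.png",cv2.resize(a[:,:,::-1],(800,352),interpolation=cv2.INTER_CUBIC))
a=np.load("scene0.npz")["img"][90:250,130:340]
cv2.imwrite("pics/scenec.png",cv2.resize(a[:,:,::-1],(787,600),interpolation=cv2.INTER_CUBIC))
E
```

```text
(no output)
```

View pics/topc.png

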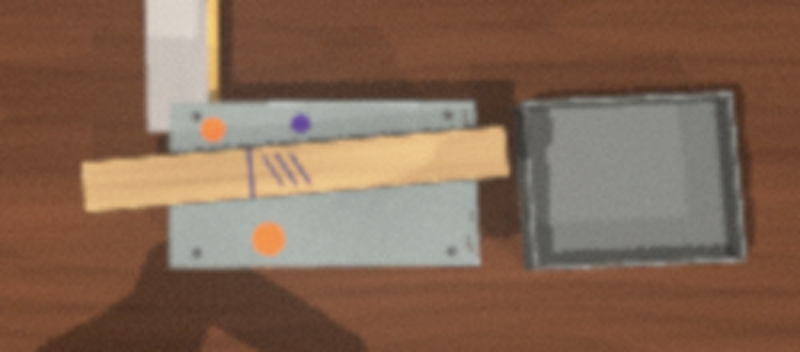

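View pics/scenec.png

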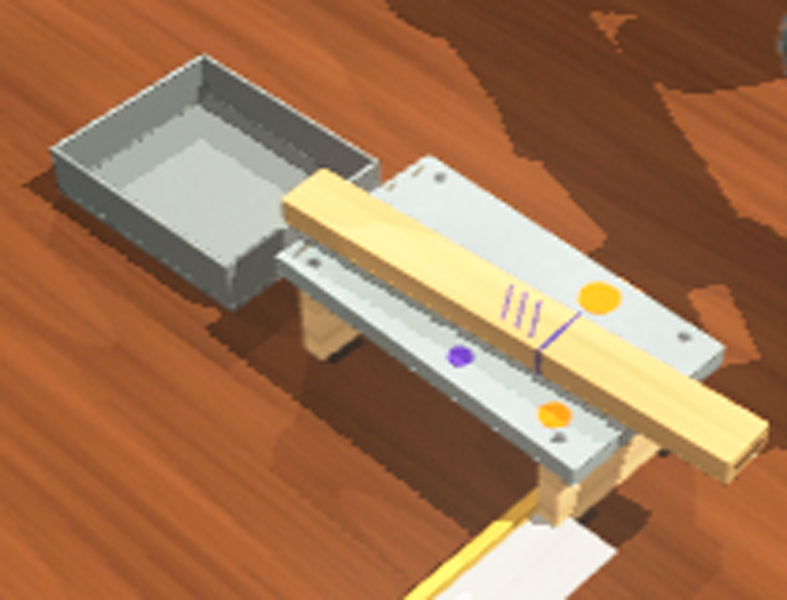

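The top view shows the bar across the riser at pixels 207–340 x 200–226, about 4° off square. The tray lies past the saw end at x≈345. Next I'll fit the geometry precisely.

```bash
cat > h.py <<'E'
import numpy as np,cv2
from scipy.spatial.transform import Rotation as R
from scipy.optimize import least_squares
def back(s,px,z):
    px=np.atleast_2d(px).astype(float)
    d=np.c_[px,np.ones(len(px))]@np.linalg.inv(s["mtx"]).T@R.from_euler("xyz",s["attitude"]).as_matrix().T
    o=s["origin"]; return (o+d*((z-o[2])/d[:,2:]))[:,:2]
def masks(s):
    hsv=cv2.cvtColor(cv2.GaussianBlur(s["img"],(3,3),0),cv2.COLOR_RGB2HSV).astype(int)
    H,S,V=hsv[...,0],hsv[...,1],hsv[...,2]
    return H,S,V
def rect_iou_fit(s,prob,p0,L,W,z,samples=None):
    "fit rect pose (cx,cy,yaw) to sub-pixel mask edges"
E
python3 - <<'E'
from h import *
for n in["top","scene"]:
    s=np.load(n+"0.npz");H,S,V=masks(s)
    pts=dict(top=[(340-130,212),(300,205),(300,235),(262,213),(270,220),(200,230),(375,215)],scene=[(240,150),(310,205),(270,150),(250,190)])[n]
    for p in pts: print(n,p,H[p[1],p[0]],S[p[1],p[0]],V[p[1],p[0]])
s=np.load("top0.npz");g=lambda x,y:(180+x/3.2-.35,160+y/3.2-.35)
r=[g(168,101),g(475,101),g(480,267),g(169,268)]
b=[g(81,163),g(505,127),g(510,175),g(86,212)]
print("riser",back(s,r,.09).round(4).tolist()); print("bar",back(s,b,.112).round(4).tolist())
print("cut",back(s,[g(250,148),g(253,198)],.112).round(4).tolist())
E
```

```text
top (210, 212) 16 110 221
top (300, 205) 18 104 230
top (300, 235) 64 10 174
top (262, 213) 16 107 215
top (270, 220) 17 77 202
top (200, 230) 10 145 130
top (375, 215) 40 11 143
scene (240, 150) 25 96 253
scene (310, 205) 20 121 212
scene (270, 150) 65 6 236
scene (250, 190) 65 7 232
riser [[0.6058, 0.1457], [0.5987, -0.1355], [0.4476, -0.1332], [0.4538, 0.1476]]
bar [[0.5489, 0.2233], [0.5718, -0.1575], [0.5285, -0.1599], [0.5051, 0.2194]]
cut [[0.5586, 0.0718], [0.5138, 0.0703]]
```

```bash
cat >> h.py <<'E'
from scipy.ndimage import map_coordinates,gaussian_filter1d
def proj(s,P):
    M=R.from_euler("xyz",s["attitude"]).as_matrix()
    c=(np.atleast_2d(P)-s["origin"])@M; uv=c@np.asarray(s["mtx"]).T; return uv[:,:2]/uv[:,2:]
def edge(s,A,B,z,out,rng=.008,n=40,mode="step",chan="all"):
    """world line A->B at height z; scan along unit vector out (+-rng); returns offsets & fitted pts"""
    A,B,out=map(np.asarray,(A,B,out)); t=np.linspace(0,1,n)[:,None]; base=A+(B-A)*t
    q=np.linspace(-rng,rng,81); im=s["img"].astype(float); off=[]
    for b in base:
        P=np.c_[b+q[:,None]*out,np.full(81,z)]; uv=proj(s,P)
        pr=np.array([map_coordinates(im[...,k],[uv[:,1],uv[:,0]],order=1) for k in range(3)])
        if mode=="step": g=np.linalg.norm(np.gradient(gaussian_filter1d(pr,4,axis=1),axis=1),axis=0)
        else:
            v=pr[0]; base_=np.linspace(v[:8].mean(),v[-8:].mean(),81); g=np.clip(base_-v,0,None)
        w=np.where(g>.5*g.max(),g,0); i=g.argmax(); w[np.abs(np.arange(81)-i)>15]=0
        off.append((w*q).sum()/w.sum())
    off=np.array(off); tt=t[:,0]; k=np.ones(n,bool)
    for _ in range(4):
        c=np.polyfit(tt[k],off[k],1); r=off-np.polyval(c,tt); k=np.abs(r)<max(2*np.median(np.abs(r[k])),3e-4)
    a=A+out*np.polyval(c,0); b=B+out*np.polyval(c,1)
    return a,b,k.sum(),r[k].std()
E
cat > meas.py <<'E'
from h import *
def rep(n,r):
    a,b,k,sd=r;d=b-a;print(n,a.round(4),b.round(4),"ang",round(np.degrees(np.arctan2(d[1],d[0])),2),"n",k,"sd mm",round(sd*1e3,2))
E
python3 - <<'E'
from meas import *
s=np.load("top0.npz")
rep("saw L",edge(s,[.452,-.1334],[.522,-.1345],.09,[0,-1]))
rep("saw R",edge(s,[.576,-.1353],[.594,-.1353],.09,[0,-1],n=15))
rep("far L",edge(s,[.459,.1475],[.500,.147],.09,[0,1],n=20))
rep("riser left",edge(s,[.6035,.13],[.5995,-.12],.09,[1,0]))
rep("riser right",edge(s,[.4535,.13],[.4485,-.12],.09,[-1,0]))
rep("bar +x",edge(s,[.550,.21],[.571,-.145],.112,[1,0]))
rep("bar -x",edge(s,[.5065,.21],[.528,-.145],.112,[-1,0]))
rep("bar keep",edge(s,[.511,.2195],[.545,.2233],.112,[0,1],n=20))
rep("bar waste",edge(s,[.533,-.1599],[.567,-.1575],.112,[0,-1],n=20))
rep("cut",edge(s,[.518,.0703],[.554,.0718],.112,[0,1],n=20,mode="line",rng=.01))
E
```

```text
saw L [ 0.452  -0.1333] [ 0.522  -0.1331] ang 0.14 n 26 sd mm 0.14
saw R [ 0.576  -0.1357] [ 0.594  -0.1351] ang 1.85 n 15 sd mm 0.57
far L [0.459  0.1476] [0.5    0.1469] ang -1.03 n 20 sd mm 0.08
riser left [0.6047 0.13  ] [ 0.5995 -0.12  ] ang -91.18 n 29 sd mm 0.23
riser right [0.453 0.13 ] [ 0.4498 -0.12  ] ang -90.73 n 31 sd mm 0.29
bar +x [0.5504 0.21  ] [ 0.5712 -0.145 ] ang -86.65 n 23 sd mm 0.29
bar -x [0.5064 0.21  ] [ 0.5278 -0.145 ] ang -86.55 n 29 sd mm 0.39
bar keep [0.511  0.2203] [0.545  0.2237] ang 5.86 n 14 sd mm 0.05
bar waste [ 0.533  -0.1585] [ 0.567  -0.1571] ang 2.48 n 20 sd mm 0.54
cut [0.518  0.0707] [0.554  0.0733] ang 4.06 n 19 sd mm 0.12
```

Request:
jog_arm(series=[{"rz":7.1},{"rz":7.1},{"rz":7.1},{"rz":7.1},{"rz":7.1},{"rz":7.1},{"rz":7.1},{"rz":7.1},{"rz":7.1}], claw=1)

```text
invalid input
```

```bash
cat > go.py <<'E'
import sys,numpy as np
from bench import robot
from scipy.spatial.transform import Rotation as R
o=robot.get_obs(); t=np.array([float(v) for v in sys.argv[1:4]]); yaw=float(sys.argv[4])
M=R.from_euler("xyz",o["ee_rot"]); T=R.from_euler("xyz",[180,0,yaw],degrees=True)
print("t",o["time"],"tcp",np.round(o["tool_pos"],4),"rpy",np.degrees(o["ee_rot"]).round(2),"w",round(float(o["width"]),4),"F",np.round(o["wrist_force"],1))
print("shift mm",(M.inv().apply(t-o["tool_pos"])*1e3).round(1),"rot deg",np.degrees((M.inv()*T).as_rotvec()).round(2))
E
python3 go.py .533 .132 .18 3.4
```

```text
t 0.9 tcp [0.2125 0.5073 0.2055] rpy [-1.800e+02 -1.000e-02  6.727e+01] w 0.094 F [ 0.4 -0.2 -1.1]
shift mm [-222.3  440.6   25.5] rot deg [-0.000e+00 -1.000e-02  6.387e+01]
```

Request:
jog_arm(series=[{"x":0,"y":0,"z":0,"rx":0,"ry":0,"rz":7.1},{"x":0,"y":0,"z":0,"rx":0,"ry":0,"rz":7.1},{"x":0,"y":0,"z":0,"rx":0,"ry":0,"rz":7.1},{"x":0,"y":0,"z":0,"rx":0,"ry":0,"rz":7.1},{"x":0,"y":0,"z":0,"rx":0,"ry":0,"rz":7.1},{"x":0,"y":0,"z":0,"rx":0,"ry":0,"rz":7.1},{"x":0,"y":0,"z":0,"rx":0,"ry":0,"rz":7.1},{"x":0,"y":0,"z":0,"rx":0,"ry":0,"rz":7.1},{"x":0,"y":0,"z":0,"rx":0,"ry":0,"rz":7.1}])

```text
time: 1.65
tool_pos: [0.2125, 0.5073, 0.2055]
ee_rot: [-3.141, 0.0, 0.044]
wrist_force: [0.1, -1.4, 0.4]
width: 0.0941
```

```bash
python3 go.py .533 .132 .18 3.4
```

```text
t 1.65 tcp [0.2125 0.5073 0.2055] rpy [-179.99    0.      2.51] w 0.0941 F [ 0.1 -1.4  0.4]
shift mm [303.7 389.   25.5] rot deg [-0.01  0.   -0.89]
```

Request:
jog_arm(series=[{"x":0.025,"y":0.032,"z":0,"rx":0,"ry":0,"rz":-0.9},{"x":0.025,"y":0.032,"z":0,"rx":0,"ry":0,"rz":0},{"x":0.025,"y":0.032,"z":0,"rx":0,"ry":0,"rz":0},{"x":0.025,"y":0.032,"z":0,"rx":0,"ry":0,"rz":0},{"x":0.025,"y":0.032,"z":0,"rx":0,"ry":0,"rz":0},{"x":0.025,"y":0.032,"z":0,"rx":0,"ry":0,"rz":0},{"x":0.025,"y":0.032,"z":0,"rx":0,"ry":0,"rz":0},{"x":0.025,"y":0.032,"z":0,"rx":0,"ry":0,"rz":0},{"x":0.025,"y":0.032,"z":0,"rx":0,"ry":0,"rz":0},{"x":0.025,"y":0.032,"z":0,"rx":0,"ry":0,"rz":0},{"x":0.025,"y":0.032,"z":0,"rx":0,"ry":0,"rz":0},{"x":0.02,"y":0.025,"z":0,"rx":0,"ry":0,"rz":0}])

```text
time: 2.65
tool_pos: [0.5344, 0.1421, 0.2051]
ee_rot: [-3.137, -0.003, 0.071]
wrist_force: [-0.3, 0.6, 1.1]
width: 0.0942
```

```bash
python3 go.py .533 .132 .14 3.4
```

```text
t 2.65 tcp [0.5344 0.1421 0.2051] rpy [-179.72   -0.19    4.04] w 0.0942 F [-0.3  0.6  1.1]
shift mm [-2.3 10.3 65.1] rot deg [-0.28 -0.18  0.64]
```

Request:
jog_arm(series=[{"x":-0.002,"y":0.01,"z":0.02,"rx":-0.3,"ry":-0.2,"rz":0.6},{"x":0,"y":0,"z":0.03,"rx":0,"ry":0,"rz":0},{"x":0,"y":0,"z":0.01,"rx":0,"ry":0,"rz":0},{"x":0,"y":0,"z":0,"rx":0,"ry":0,"rz":0}])

```text
time: 2.98
tool_pos: [0.5398, 0.1236, 0.1445]
ee_rot: [3.139, -0.005, 0.047]
wrist_force: [-1.0, -0.5, 0.3]
width: 0.094
```

```bash
python3 go.py .533 .132 .093 3.4; python3 - <<'E'
from bench import cams
import numpy as np,cv2
for n in["scene","top"]:
    s=cams.snapshot(n)
    a=s["img"][90:250,130:340] if n=="scene" else s["img"][150:270,190:350]
    cv2.imwrite(f"pics/{n}1.png",cv2.resize(a[:,:,::-1],None,fx=3.7,fy=3.7,interpolation=cv2.INTER_CUBIC))
E
```

```text
t 2.9833 tcp [0.5398 0.1236 0.1445] rpy [179.85  -0.3    2.71] w 0.094 F [-1.  -0.5  0.3]
shift mm [-6.6 -8.9 51.4] rot deg [ 0.15 -0.3  -0.69]
```

View pics/scene1.png

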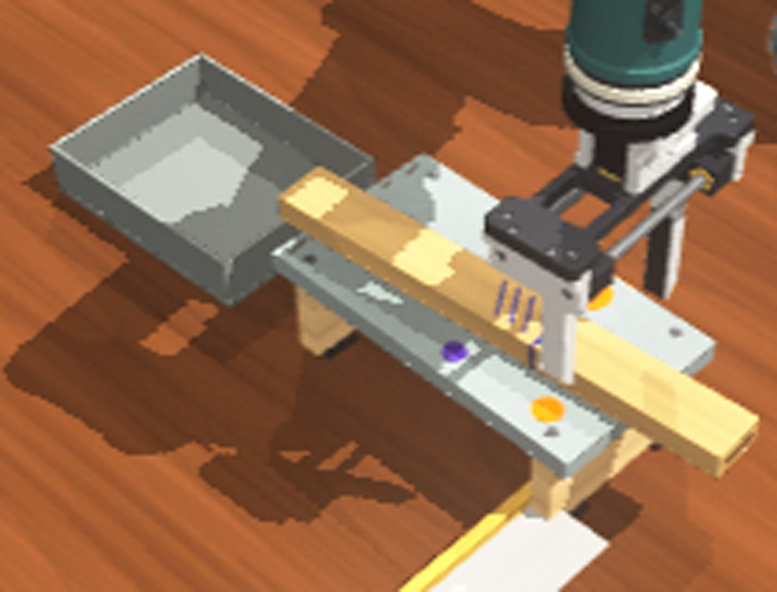

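View pics/top1.png

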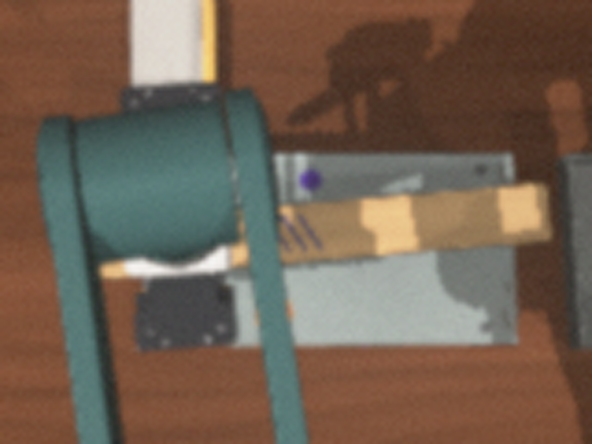

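The fingers straddle the bar, one on each side. In the scene crop the near finger is at about (555,350). I'll correct the position and go down.

Request:
jog_arm(series=[{"x":-0.0065,"y":-0.008,"z":0.015,"rx":0.1,"ry":-0.3,"rz":-0.7},{"x":0,"y":0,"z":0.015,"rx":0,"ry":0,"rz":0},{"x":0,"y":0,"z":0.01,"rx":0,"ry":0,"rz":0},{"x":0,"y":0,"z":0,"rx":0,"ry":0,"rz":0},{"x":0,"y":0,"z":0,"rx":0,"ry":0,"rz":0}])

```text
time: 3.5
tool_pos: [0.5373, 0.1366, 0.1147]
ee_rot: [-3.14, -0.018, 0.067]
wrist_force: [0.4, 0.4, 0.6]
width: 0.0943
```

```bash
python3 go.py .5325 .132 .0935 3.4
```

```text
t 3.5 tcp [0.5373 0.1366 0.1147] rpy [-179.92   -1.02    3.85] w 0.0943 F [0.4 0.4 0.6]
shift mm [-5.4  4.3 21.1] rot deg [-0.09 -1.02  0.45]
```

Request:
jog_arm(series=[{"x":-0.005,"y":0.004,"z":0.0,"rx":0,"ry":-1.0,"rz":0.4},{"x":0,"y":0,"z":0,"rx":0,"ry":0,"rz":0}])

```text
time: 3.67
tool_pos: [0.533, 0.1328, 0.1171]
ee_rot: [-3.14, -0.002, 0.061]
wrist_force: [0.0, -0.5, -0.6]
width: 0.0942
```

```bash
python3 go.py .5325 .132 .0935 3.4
```

```text
t 3.6667 tcp [0.533  0.1328 0.1171] rpy [-1.799e+02 -1.200e-01  3.490e+00] w 0.0942 F [ 0.  -0.5 -0.6]
shift mm [-0.6  0.8 23.6] rot deg [-0.1  -0.12  0.09]
```

Request:
jog_arm(series=[{"x":0,"y":0,"z":0.008,"rx":0,"ry":0,"rz":0},{"x":0,"y":0,"z":0.006,"rx":0,"ry":0,"rz":0},{"x":0,"y":0,"z":0.003,"rx":0,"ry":0,"rz":0},{"x":0,"y":0,"z":0,"rx":0,"ry":0,"rz":0}])

```text
time: 4.0
tool_pos: [0.5347, 0.1325, 0.1012]
ee_rot: [-3.139, -0.007, 0.06]
wrist_force: [-0.2, 0.3, 0.8]
width: 0.094
```

```bash
python3 go.py .5325 .132 .0935 3.4
```

```text
t 4.0 tcp [0.5347 0.1325 0.1012] rpy [-179.88   -0.39    3.44] w 0.094 F [-0.2  0.3  0.8]
shift mm [-2.3  0.4  7.6] rot deg [-0.12 -0.39  0.04]
```

Request:
jog_arm(series=[{"x":-0.002,"y":0,"z":0.005,"rx":0,"ry":-0.4,"rz":0},{"x":0,"y":0,"z":0.002,"rx":0,"ry":0,"rz":0},{"x":0,"y":0,"z":0,"rx":0,"ry":0,"rz":0}])

```text
time: 4.25
tool_pos: [0.5322, 0.1322, 0.0927]
ee_rot: [-3.139, 0.002, 0.06]
wrist_force: [0.2, -0.0, -0.3]
width: 0.094
```

```bash
python3 go.py .5325 .132 .0935 3.4
```

```text
t 4.25 tcp [0.5322 0.1322 0.0927] rpy [-1.7988e+02  1.3000e-01  3.4200e+00] w 0.094 F [ 0.2 -0.  -0.3]
shift mm [ 0.2  0.2 -0.8] rot deg [-0.12  0.13  0.02]
```

Request:
jog_arm(series=[{"x":0,"y":0,"z":0,"rx":0,"ry":0,"rz":0},{"x":0,"y":0,"z":0,"rx":0,"ry":0,"rz":0},{"x":0,"y":0,"z":0,"rx":0,"ry":0,"rz":0},{"x":0,"y":0,"z":0,"rx":0,"ry":0,"rz":0},{"x":0,"y":0,"z":0,"rx":0,"ry":0,"rz":0},{"x":0,"y":0,"z":0,"rx":0,"ry":0,"rz":0}], claw=0.3)

```text
time: 4.75
tool_pos: [0.5324, 0.1323, 0.0928]
ee_rot: [-3.139, 0.002, 0.06]
wrist_force: [0.4, 0.0, -0.3]
width: 0.0575
```

```bash
python3 go.py .532 -.0745 .0925 -1
```

```text
t 4.75 tcp [0.5324 0.1323 0.0928] rpy [-1.7988e+02  1.2000e-01  3.4300e+00] w 0.0575 F [ 0.4  0.  -0.3]
shift mm [-1.270e+01  2.064e+02 -1.000e-01] rot deg [-0.12  0.12  4.43]
```

Still closing (57 mm).

Request:
jog_arm(series=[{"x":0,"y":0,"z":0,"rx":0,"ry":0,"rz":0},{"x":0,"y":0,"z":0,"rx":0,"ry":0,"rz":0},{"x":0,"y":0,"z":0,"rx":0,"ry":0,"rz":0},{"x":0,"y":0,"z":0,"rx":0,"ry":0,"rz":0},{"x":0,"y":0,"z":0,"rx":0,"ry":0,"rz":0}], claw=0.2)

```text
time: 5.17
tool_pos: [0.5325, 0.1323, 0.0931]
ee_rot: [-3.139, 0.001, 0.06]
wrist_force: [0.4, 0.2, -0.2]
width: 0.0438
```

```bash
python3 go.py .532 -.0745 .0925 -1; cat > look.py <<'E'
import sys
from bench import cams
from meas import *
tag=sys.argv[1]
for n in sys.argv[2:]:
    s=cams.snapshot(n); np.savez(f"{n}{tag}.npz",**{k:s[k] for k in("img","mtx","origin","attitude")})
    a=s["img"][90:250,130:340] if n=="scene" else s["img"][150:270,190:400]
    cv2.imwrite(f"pics/{n}{tag}.png",cv2.resize(a[:,:,::-1],None,fx=3.7,fy=3.7,interpolation=cv2.INTER_CUBIC))
E
python3 look.py 2 scene top
```

```text
t 5.1667 tcp [0.5325 0.1323 0.0931] rpy [-1.7988e+02  8.0000e-02  3.4400e+00] w 0.0438 F [ 0.4  0.2 -0.2]
shift mm [-1.290e+01  2.064e+02  2.000e-01] rot deg [-0.12  0.08  4.44]
```

View pics/scene2.png

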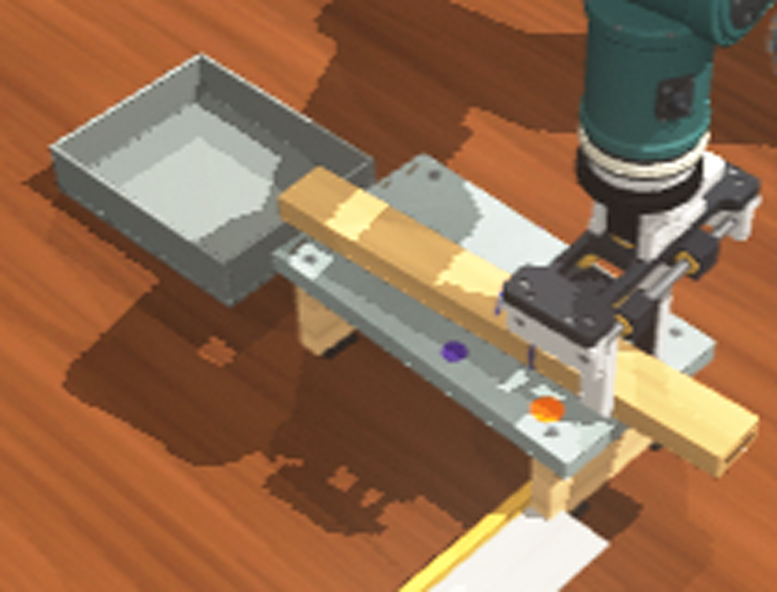

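```bash
python3 - <<'E'
from meas import *
s=np.load("top2.npz")
rep("bar -x",edge(s,[.5175,.03],[.528,-.145],.112,[-1,0]))
rep("bar +x",edge(s,[.561,.03],[.571,-.145],.112,[1,0]))
s=np.load("top0.npz")
rep("bar -x",edge(s,[.5175,.03],[.528,-.145],.112,[-1,0]))
rep("bar +x",edge(s,[.561,.03],[.571,-.145],.112,[1,0]))
s=np.load("scene0.npz")
rep("S saw L",edge(s,[.452,-.1334],[.522,-.1345],.09,[0,-1],rng=.012))
rep("S saw R",edge(s,[.576,-.1353],[.594,-.1353],.09,[0,-1],n=15,rng=.012))
rep("S riser left",edge(s,[.6035,.13],[.5995,-.12],.09,[1,0]))
rep("S riser right",edge(s,[.4535,.13],[.4485,-.12],.09,[-1,0]))
rep("S bar +x",edge(s,[.550,.21],[.571,-.145],.112,[1,0]))
rep("S bar -x",edge(s,[.5065,.21],[.528,-.145],.112,[-1,0]))
rep("S cut",edge(s,[.518,.0703],[.554,.0718],.112,[0,1],n=20,mode="line",rng=.012))
E
```

```text
bar -x [0.5175 0.03  ] [ 0.5273 -0.145 ] ang -86.79 n 38 sd mm 0.63
bar +x [0.5607 0.03  ] [ 0.5713 -0.145 ] ang -86.52 n 34 sd mm 0.65
bar -x [0.5178 0.03  ] [ 0.5276 -0.145 ] ang -86.82 n 39 sd mm 0.52
bar +x [0.5609 0.03  ] [ 0.5712 -0.145 ] ang -86.61 n 17 sd mm 0.11
S saw L [ 0.452  -0.1305] [ 0.522 -0.132] ang -1.29 n 15 sd mm 0.13
S saw R [ 0.576  -0.1328] [ 0.594  -0.1336] ang -2.6 n 9 sd mm 0.14
S riser left [0.6041 0.13  ] [ 0.5997 -0.12  ] ang -91.0 n 34 sd mm 0.15
S riser right [0.4545 0.13  ] [ 0.45 -0.12] ang -91.02 n 31 sd mm 0.13
S bar +x [0.5506 0.21  ] [ 0.5726 -0.145 ] ang -86.46 n 34 sd mm 0.17
S bar -x [0.5068 0.21  ] [ 0.5288 -0.145 ] ang -86.45 n 23 sd mm 0.16
S cut [0.518  0.0719] [0.554  0.0745] ang 4.04 n 20 sd mm 0.14
```

Request:
jog_arm(series=[{"x":0,"y":0.003,"z":0.0003,"rx":0,"ry":0,"rz":0.4},{"x":0,"y":0.006,"z":0.0003,"rx":0,"ry":0,"rz":0.5},{"x":0,"y":0.006,"z":0.0003,"rx":0,"ry":0,"rz":0.5},{"x":0,"y":0.003,"z":0.0003,"rx":0,"ry":0,"rz":0.4},{"x":0,"y":0,"z":0,"rx":0,"ry":0,"rz":0}])

```text
time: 5.68
tool_pos: [0.5344, 0.1148, 0.0932]
ee_rot: [-3.135, -0.002, 0.027]
wrist_force: [0.6, 1.8, 0.4]
width: 0.0436
```

```bash
python3 go.py .532 -.0742 .0925 -1
```

```text
t 5.6833 tcp [0.5344 0.1148 0.0932] rpy [-1.7965e+02 -9.0000e-02  1.5300e+00] w 0.0436 F [0.6 1.8 0.4]
shift mm [ -7.4 188.9  -0.5] rot deg [-0.35 -0.09  2.53]
```

Request:
jog_arm(series=[{"x":-0.0005,"y":0.005,"z":0.0003,"rx":-0.2,"ry":0,"rz":0.3},{"x":-0.0005,"y":0.008,"z":0.0003,"rx":-0.15,"ry":0,"rz":0.3},{"x":-0.0005,"y":0.009,"z":0.0003,"rx":-0.05,"ry":0,"rz":0.3},{"x":-0.0005,"y":0.009,"z":0.0003,"rx":-0.05,"ry":0,"rz":0.3},{"x":-0.0005,"y":0.009,"z":0.0003,"rx":-0.05,"ry":0,"rz":0.2},{"x":-0.0005,"y":0.009,"z":0.0003,"rx":-0.05,"ry":0,"rz":0.2},{"x":0,"y":0.008,"z":0.0003,"rx":-0.05,"ry":0,"rz":0.2},{"x":0,"y":0.004,"z":0.0003,"rx":-0.05,"ry":0,"rz":0},{"x":0,"y":0,"z":0,"rx":0,"ry":0,"rz":0}])

```text
time: 6.43
tool_pos: [0.5327, 0.049, 0.0932]
ee_rot: [3.142, -0.006, -0.01]
wrist_force: [0.5, 2.1, 2.3]
width: 0.0442
```

```bash
python3 go.py .532 -.0742 .0925 -1
```

```text
t 6.4333 tcp [0.5327 0.049  0.0932] rpy [180.    -0.33  -0.59] w 0.0442 F [0.5 2.1 2.3]
shift mm [  0.6 123.2   0.7] rot deg [-0.   -0.33  0.41]
```

Request:
jog_arm(series=[{"x":0,"y":0.005,"z":0.0003,"rx":0,"ry":-0.1,"rz":0.1},{"x":0,"y":0.008,"z":0.0003,"rx":-0.05,"ry":-0.1,"rz":0.1},{"x":0,"y":0.009,"z":0.0003,"rx":-0.05,"ry":-0.1,"rz":0.1},{"x":0,"y":0.009,"z":0.0003,"rx":-0.05,"ry":-0.05,"rz":0.1},{"x":0,"y":0.009,"z":0.0003,"rx":-0.05,"ry":-0.05,"rz":0},{"x":0,"y":0.009,"z":0.0003,"rx":-0.05,"ry":-0.05,"rz":0},{"x":0,"y":0.008,"z":0.0003,"rx":-0.05,"ry":0,"rz":0},{"x":0,"y":0.004,"z":0.0003,"rx":-0.05,"ry":0,"rz":0},{"x":0,"y":0,"z":0,"rx":0,"ry":0,"rz":0}])

```text
time: 7.18
tool_pos: [0.5322, -0.0144, 0.0931]
ee_rot: [3.142, 0.001, -0.017]
wrist_force: [-0.4, 4.2, 3.4]
width: 0.0436
```

```bash
python3 go.py .532 -.0742 .0925 -1
```

```text
t 7.1833 tcp [ 0.5322 -0.0144  0.0931] rpy [ 1.8e+02  4.0e-02 -9.6e-01] w 0.0436 F [-0.4  4.2  3.4]
shift mm [ 0.8 59.8  0.6] rot deg [0.   0.04 0.04]
```

Request:
jog_arm(series=[{"x":0,"y":0.005,"z":0.0003,"rx":-0.05,"ry":0,"rz":0},{"x":0,"y":0.008,"z":0.0003,"rx":-0.05,"ry":0,"rz":0},{"x":0,"y":0.009,"z":0.0003,"rx":-0.05,"ry":0,"rz":0},{"x":0,"y":0.009,"z":0.0003,"rx":-0.05,"ry":0,"rz":0},{"x":0,"y":0.009,"z":0.0003,"rx":-0.05,"ry":0,"rz":0},{"x":0,"y":0.006,"z":0.0003,"rx":-0.05,"ry":0,"rz":0},{"x":0,"y":0.003,"z":0.0003,"rx":-0.05,"ry":0,"rz":0},{"x":0,"y":0,"z":0,"rx":0,"ry":0,"rz":0}])

```text
time: 7.85
tool_pos: [0.5311, -0.0638, 0.0931]
ee_rot: [-3.141, 0.001, -0.015]
wrist_force: [2.0, 3.6, 3.7]
width: 0.0434
```

```bash
python3 go.py .532 -.0742 .0925 -1;python3 look.py 3 scene top
```

```text
t 7.85 tcp [ 0.5311 -0.0638  0.0931] rpy [-1.7996e+02  4.0000e-02 -8.7000e-01] w 0.0434 F [2.  3.6 3.7]
shift mm [ 1.1 10.4  0.6] rot deg [-0.04  0.04  0.13]
```

View pics/scene3.png

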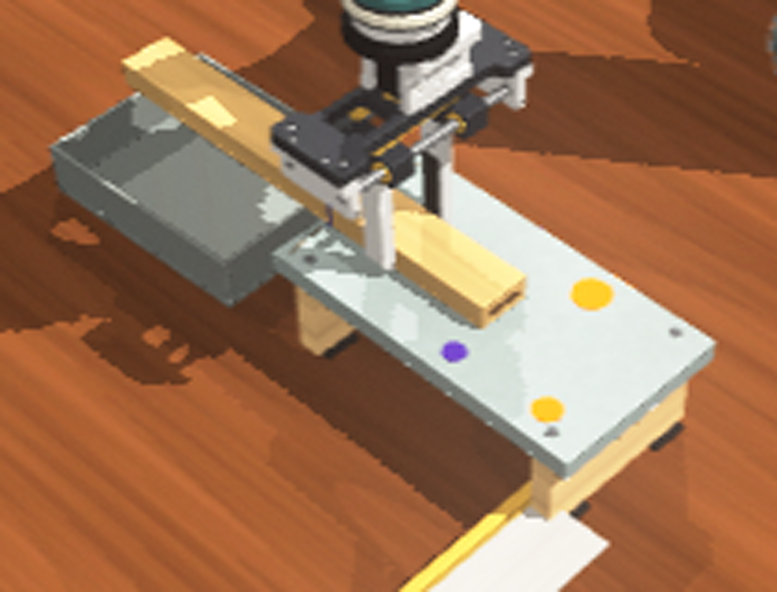

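View pics/top3.png

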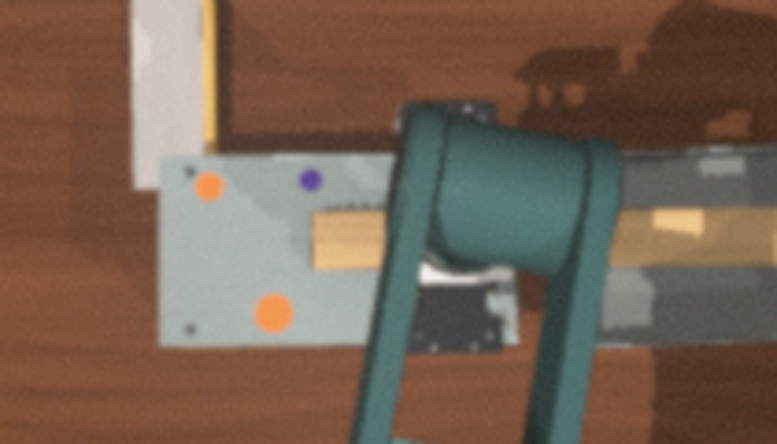

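The bar lies flat and nearly square. In the scene crop the cut line is at about (330,215), just short of the saw edge. I'll measure the rest.

```bash
cat > fin.py <<'E'
import sys
from meas import *
tag,dy=sys.argv[1],float(sys.argv[2])
for n in("top","scene"):
    s=np.load(f"{n}{tag}.npz"); print(n)
    e=.086+dy
    rep(" keep end",edge(s,[.514,e],[.550,e-.001],.112,[0,1],n=20))
    rep(" keep -x",edge(s,[.510,e-.003],[.509,e-.028],.112,[-1,0],n=20))
    rep(" keep +x",edge(s,[.554,e-.003],[.553,e-.028],.112,[1,0],n=20))
    for a,b in((-.20,-.26),(-.2,-.285)):
        rep(" waste -x",edge(s,[.506,a],[.5045,b],.112,[-1,0]));rep(" waste +x",edge(s,[.5505,a],[.5485,b],.112,[1,0]))
    if n=="scene":
        c=e-.15
        # cut line on the +x side face
        for z in(.096,.1,.106): 
            i=edge(s,[.5528,c-.005],[.5528,c+.005],z,[0,1],n=9,mode="line",rng=.012); print("  cut side z",z,i[0][1].round(4),i[1][1].round(4))
        rep(" saw R",edge(s,[.572,-.1345],[.594,-.135],.09,[0,-1],n=15,rng=.008))
        rep(" saw L",edge(s,[.452,-.1334],[.495,-.134],.09,[0,-1],n=15,rng=.008))
E
python3 fin.py 3 .0
```

```text
top
 keep end [0.514  0.0869] [0.55   0.0863] ang -0.94 n 13 sd mm 1.39
 keep -x [0.5106 0.083 ] [0.5076 0.058 ] ang -96.7 n 8 sd mm 0.75
 keep +x [0.5608 0.083 ] [0.5537 0.058 ] ang -105.74 n 15 sd mm 0.9
 waste -x [ 0.5065 -0.2   ] [ 0.5063 -0.26  ] ang -90.16 n 23 sd mm 0.15
 waste +x [ 0.5494 -0.2   ] [ 0.5495 -0.26  ] ang -89.85 n 33 sd mm 0.13
 waste -x [ 0.5067 -0.2   ] [ 0.5055 -0.285 ] ang -90.76 n 25 sd mm 0.15
 waste +x [ 0.5495 -0.2   ] [ 0.5493 -0.285 ] ang -90.13 n 30 sd mm 0.15
scene
 keep end [0.514  0.0877] [0.55   0.0785] ang -14.36 n 6 sd mm 0.15
 keep -x [0.51  0.083] [0.507 0.058] ang -96.78 n 14 sd mm 0.76
 keep +x [0.5472 0.083 ] [0.5565 0.058 ] ang -69.64 n 9 sd mm 0.47
 waste -x [ 0.5089 -0.2   ] [ 0.5076 -0.26  ] ang -91.27 n 21 sd mm 0.18
 waste +x [ 0.5517 -0.2   ] [ 0.5515 -0.26  ] ang -90.2 n 32 sd mm 0.14
 waste -x [ 0.5086 -0.2   ] [ 0.5074 -0.285 ] ang -90.81 n 24 sd mm 0.15
 waste +x [ 0.5518 -0.2   ] [ 0.5511 -0.285 ] ang -90.51 n 32 sd mm 0.15
  cut side z 0.096 -0.0559 -0.0543
  cut side z 0.1 -0.056 -0.0534
  cut side z 0.106 -0.0564 -0.0517
 saw R [ 0.572  -0.1327] [ 0.594  -0.1329] ang -0.42 n 10 sd mm 0.12
 saw L [ 0.452  -0.1278] [ 0.495  -0.1387] ang -14.14 n 13 sd mm 1.59
```

```bash
sed -i 's/e=.086+dy/e=.0262+dy/; s/\[.510,e-.003\],\[.509,e-.028\]/[.5105,e-.004],[.510,e-.03]/; s/\[.554,e-.003\],\[.553,e-.028\]/[.5545,e-.004],[.554,e-.03]/; s/c-.005\]/c]/; s/c+.005\]/c]/' fin.py; python3 fin.py 3 0
```

```text
top
 keep end [0.514  0.0257] [0.55   0.0248] ang -1.36 n 18 sd mm 0.1
 keep -x [0.5101 0.0222] [ 0.5097 -0.0038] ang -90.81 n 20 sd mm 0.09
 keep +x [0.5531 0.0222] [ 0.5541 -0.0038] ang -87.69 n 20 sd mm 0.37
 waste -x [ 0.5065 -0.2   ] [ 0.5063 -0.26  ] ang -90.16 n 23 sd mm 0.15
 waste +x [ 0.5494 -0.2   ] [ 0.5495 -0.26  ] ang -89.85 n 33 sd mm 0.13
 waste -x [ 0.5067 -0.2   ] [ 0.5055 -0.285 ] ang -90.76 n 25 sd mm 0.15
 waste +x [ 0.5495 -0.2   ] [ 0.5493 -0.285 ] ang -90.13 n 30 sd mm 0.15
scene
 keep end [0.514  0.0292] [0.55   0.0311] ang 3.09 n 20 sd mm 1.23
 keep -x [0.5115 0.0222] [ 0.5118 -0.0038] ang -89.49 n 15 sd mm 0.16
 keep +x [0.5551 0.0222] [ 0.555  -0.0038] ang -90.2 n 18 sd mm 0.14
 waste -x [ 0.5089 -0.2   ] [ 0.5076 -0.26  ] ang -91.27 n 21 sd mm 0.18
 waste +x [ 0.5517 -0.2   ] [ 0.5515 -0.26  ] ang -90.2 n 32 sd mm 0.14
 waste -x [ 0.5086 -0.2   ] [ 0.5074 -0.285 ] ang -90.81 n 24 sd mm 0.15
 waste +x [ 0.5518 -0.2   ] [ 0.5511 -0.285 ] ang -90.51 n 32 sd mm 0.15
  cut side z 0.096 -0.1217 -0.1217
  cut side z 0.1 -0.1226 -0.1226
  cut side z 0.106 -0.1228 -0.1228
 saw R [ 0.572  -0.1327] [ 0.594  -0.1329] ang -0.42 n 10 sd mm 0.12
 saw L [ 0.452  -0.1278] [ 0.495  -0.1387] ang -14.14 n 13 sd mm 1.59
```

Request:
jog_arm(series=[{"x":0,"y":0.003,"z":0.0003,"rx":-0.05,"ry":0,"rz":0.1},{"x":0,"y":0.003,"z":0.0003,"rx":-0.05,"ry":0,"rz":0.1},{"x":0,"y":0.002,"z":0.0003,"rx":-0.05,"ry":0,"rz":0},{"x":0,"y":0.001,"z":0.0003,"rx":-0.05,"ry":0,"rz":0},{"x":0,"y":0,"z":0,"rx":0,"ry":0,"rz":0},{"x":0,"y":0,"z":0,"rx":0,"ry":0,"rz":0}])

```text
time: 8.45
tool_pos: [0.5309, -0.07, 0.0931]
ee_rot: [-3.141, 0.001, -0.016]
wrist_force: [0.6, 3.9, 4.3]
width: 0.0436
```

```bash
python3 go.py .532 -.0735 .0925 -1.1;python3 look.py 4 scene top; python3 fin.py 4 -.0095; python3 - <<'E'
import numpy as np,cv2
a=np.load("scene4.npz")["img"][130:175,190:260]
cv2.imwrite("pics/zoom4.png",cv2.resize(a[:,:,::-1],None,fx=11,fy=11,interpolation=cv2.INTER_CUBIC))
E
```

```text
t 8.45 tcp [ 0.5309 -0.07    0.0931] rpy [-1.7994e+02  4.0000e-02 -9.2000e-01] w 0.0436 F [0.6 3.9 4.3]
shift mm [1.2 3.4 0.6] rot deg [-0.06  0.04  0.18]
top
 keep end [0.514  0.0199] [0.55   0.0189] ang -1.66 n 20 sd mm 0.1
 keep -x [0.51   0.0127] [ 0.5096 -0.0133] ang -90.88 n 17 sd mm 0.05
 keep +x [0.5536 0.0127] [ 0.5542 -0.0133] ang -88.67 n 20 sd mm 0.3
 waste -x [ 0.506 -0.2  ] [ 0.5056 -0.26  ] ang -90.43 n 21 sd mm 0.15
 waste +x [ 0.5505 -0.2   ] [ 0.5492 -0.26  ] ang -91.2 n 23 sd mm 0.11
 waste -x [ 0.5061 -0.2   ] [ 0.5053 -0.285 ] ang -90.57 n 33 sd mm 0.29
 waste +x [ 0.5505 -0.2   ] [ 0.5487 -0.285 ] ang -91.19 n 29 sd mm 0.1
scene
 keep end [0.514 0.022] [0.55   0.0217] ang -0.46 n 15 sd mm 0.17
 keep -x [0.512  0.0127] [ 0.5115 -0.0133] ang -91.09 n 18 sd mm 0.15
 keep +x [0.555  0.0127] [ 0.5549 -0.0133] ang -90.12 n 17 sd mm 0.14
 waste -x [ 0.5087 -0.2   ] [ 0.5076 -0.26  ] ang -91.13 n 19 sd mm 0.17
 waste +x [ 0.5515 -0.2   ] [ 0.551 -0.26 ] ang -90.45 n 33 sd mm 0.13
 waste -x [ 0.5089 -0.2   ] [ 0.5071 -0.285 ] ang -91.21 n 20 sd mm 0.13
 waste +x [ 0.5515 -0.2   ] [ 0.5507 -0.285 ] ang -90.55 n 34 sd mm 0.15
  cut side z 0.096 -0.1291 -0.1291
  cut side z 0.1 -0.1288 -0.1288
  cut side z 0.106 -0.1287 -0.1287
 saw R [ 0.572 -0.132] [ 0.594  -0.1331] ang -2.76 n 12 sd mm 0.15
 saw L [ 0.452  -0.1306] [ 0.495  -0.1333] ang -3.57 n 15 sd mm 5.07
```

View pics/zoom4.png

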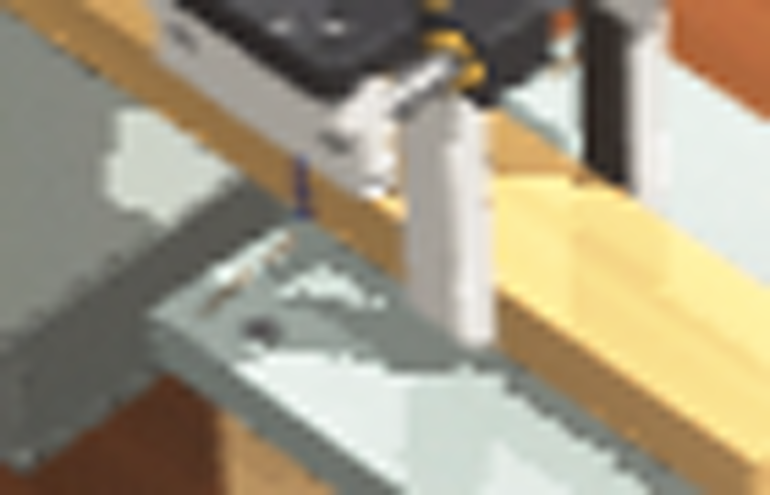

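The zoom shows the cut line on the side face at (302,185), a little inside the saw edge. Both cameras put the remainder at about 3.4 mm. Small rows reach only about 65% of what I ask.

Request:
jog_arm(series=[{"x":0,"y":0.0025,"z":0.0003,"rx":-0.05,"ry":0,"rz":0.1},{"x":0,"y":0.0018,"z":0.0003,"rx":-0.05,"ry":0,"rz":0},{"x":0,"y":0.0005,"z":0.0003,"rx":0,"ry":0,"rz":0},{"x":0,"y":0,"z":0.0003,"rx":0,"ry":0,"rz":0},{"x":0,"y":0,"z":0.0003,"rx":0,"ry":0,"rz":0}])

```text
time: 8.97
tool_pos: [0.5308, -0.0727, 0.0931]
ee_rot: [-3.138, 0.0, -0.017]
wrist_force: [-0.6, 3.3, 5.6]
width: 0.0439
```

```bash
cat > chk.sh <<'B'
python3 go.py .532 -.0735 .0925 -1.1;python3 look.py $1 scene top; python3 fin.py $1 $2; python3 - $1 <<'E'
import numpy as np,cv2,sys
a=np.load(f"scene{sys.argv[1]}.npz")["img"][130:175,190:260]
cv2.imwrite(f"pics/zoom{sys.argv[1]}.png",cv2.resize(a[:,:,::-1],None,fx=11,fy=11,interpolation=cv2.INTER_CUBIC))
E
B
bash chk.sh 5 -.0095
```

```text
t 8.9667 tcp [ 0.5308 -0.0727  0.0931] rpy [-1.7982e+02  2.0000e-02 -9.5000e-01] w 0.0439 F [-0.6  3.3  5.6]
shift mm [1.2 0.8 0.6] rot deg [-0.18  0.02  0.15]
top
 keep end [0.514  0.0172] [0.55   0.0159] ang -2.1 n 20 sd mm 0.1
 keep -x [0.5097 0.0127] [ 0.5107 -0.0133] ang -87.86 n 20 sd mm 0.37
 keep +x [0.5548 0.0127] [ 0.5538 -0.0133] ang -92.21 n 16 sd mm 0.07
 waste -x [ 0.5048 -0.2   ] [ 0.5057 -0.26  ] ang -89.08 n 25 sd mm 0.48
 waste +x [ 0.5505 -0.2   ] [ 0.5493 -0.26  ] ang -91.1 n 21 sd mm 0.14
 waste -x [ 0.505 -0.2  ] [ 0.505 -0.285] ang -89.96 n 24 sd mm 0.44
 waste +x [ 0.5508 -0.2   ] [ 0.5486 -0.285 ] ang -91.47 n 24 sd mm 0.1
scene
 keep end [0.514  0.0205] [0.55   0.0215] ang 1.57 n 20 sd mm 1.03
 keep -x [0.512  0.0127] [ 0.5115 -0.0133] ang -90.93 n 19 sd mm 0.16
 keep +x [0.5552 0.0127] [ 0.5548 -0.0133] ang -90.85 n 18 sd mm 0.14
 waste -x [ 0.5081 -0.2   ] [ 0.5077 -0.26  ] ang -90.37 n 20 sd mm 0.14
 waste +x [ 0.5515 -0.2   ] [ 0.5507 -0.26  ] ang -90.77 n 31 sd mm 0.16
 waste -x [ 0.5079 -0.2   ] [ 0.5074 -0.285 ] ang -90.32 n 24 sd mm 0.19
 waste +x [ 0.5515 -0.2   ] [ 0.5506 -0.285 ] ang -90.59 n 33 sd mm 0.15
  cut side z 0.096 -0.1322 -0.1322
  cut side z 0.1 -0.1316 -0.1316
  cut side z 0.106 -0.1317 -0.1317
 saw R [ 0.572  -0.1331] [ 0.594  -0.1329] ang 0.51 n 11 sd mm 0.14
 saw L [ 0.452  -0.1323] [ 0.495  -0.1276] ang 6.23 n 5 sd mm 0.15
```

View pics/zoom5.png

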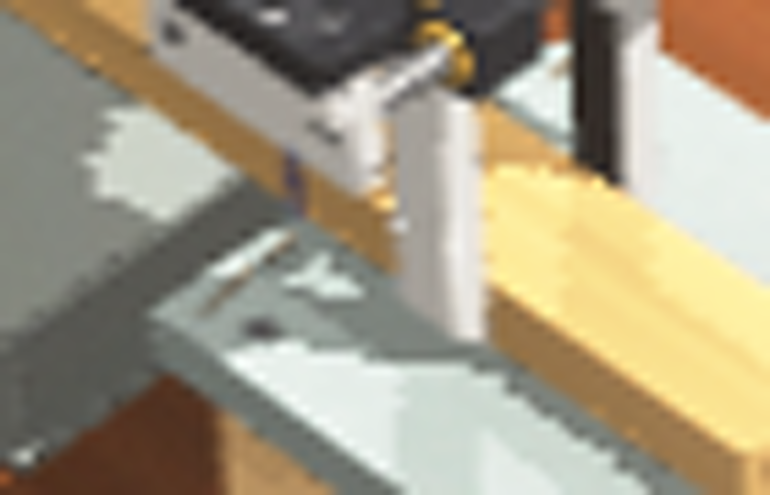

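Request:
jog_arm(series=[{"x":0,"y":0.0012,"z":0.0002,"rx":-0.2,"ry":0,"rz":0.1},{"x":0,"y":0.0002,"z":0.0002,"rx":-0.1,"ry":0,"rz":0},{"x":0,"y":0,"z":0.0002,"rx":-0.1,"ry":0,"rz":0},{"x":0,"y":0,"z":0.0002,"rx":0,"ry":0,"rz":0}])

```text
time: 9.4
tool_pos: [0.5308, -0.0736, 0.0931]
ee_rot: [3.139, 0.0, -0.018]
wrist_force: [0.1, 3.2, 5.8]
width: 0.0434
```

```bash
bash chk.sh 6 -.0095
```

```text
t 9.4 tcp [ 0.5308 -0.0736  0.0931] rpy [ 1.7982e+02  1.0000e-02 -1.0400e+00] w 0.0434 F [0.1 3.2 5.8]
shift mm [ 1.2 -0.1  0.6] rot deg [0.18 0.01 0.06]
top
 keep end [0.514  0.0162] [0.55   0.0164] ang 0.29 n 19 sd mm 0.17
 keep -x [0.51   0.0127] [ 0.5113 -0.0133] ang -87.25 n 12 sd mm 0.12
 keep +x [0.5548 0.0127] [ 0.5538 -0.0133] ang -92.18 n 18 sd mm 0.12
 waste -x [ 0.5026 -0.2   ] [ 0.507 -0.26 ] ang -85.77 n 18 sd mm 0.2
 waste +x [ 0.5498 -0.2   ] [ 0.5494 -0.26  ] ang -90.35 n 23 sd mm 0.1
 waste -x [ 0.5039 -0.2   ] [ 0.5057 -0.285 ] ang -88.78 n 35 sd mm 0.94
 waste +x [ 0.5502 -0.2   ] [ 0.5489 -0.285 ] ang -90.88 n 29 sd mm 0.13
scene
 keep end [0.514  0.0216] [0.55   0.0215] ang -0.08 n 8 sd mm 0.13
 keep -x [0.5118 0.0127] [ 0.5115 -0.0133] ang -90.65 n 20 sd mm 0.17
 keep +x [0.5553 0.0127] [ 0.5549 -0.0133] ang -90.84 n 17 sd mm 0.13
 waste -x [ 0.5076 -0.2   ] [ 0.5079 -0.26  ] ang -89.69 n 18 sd mm 0.15
 waste +x [ 0.5512 -0.2   ] [ 0.5506 -0.26  ] ang -90.59 n 36 sd mm 0.17
 waste -x [ 0.5082 -0.2   ] [ 0.5075 -0.285 ] ang -90.46 n 23 sd mm 0.17
 waste +x [ 0.5512 -0.2   ] [ 0.5503 -0.285 ] ang -90.64 n 33 sd mm 0.14
  cut side z 0.096 -0.1323 -0.1323
  cut side z 0.1 -0.1326 -0.1326
  cut side z 0.106 -0.1318 -0.1318
 saw R [ 0.572  -0.1331] [ 0.594  -0.1328] ang 0.73 n 10 sd mm 0.11
 saw L [ 0.452  -0.1328] [ 0.495  -0.1273] ang 7.27 n 5 sd mm 0.16
```

View pics/scene6.png

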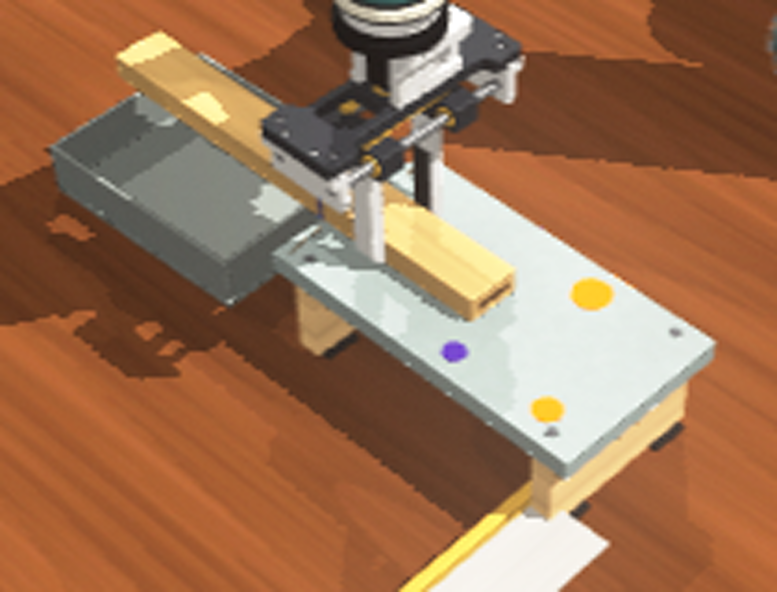

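View pics/zoom6.png

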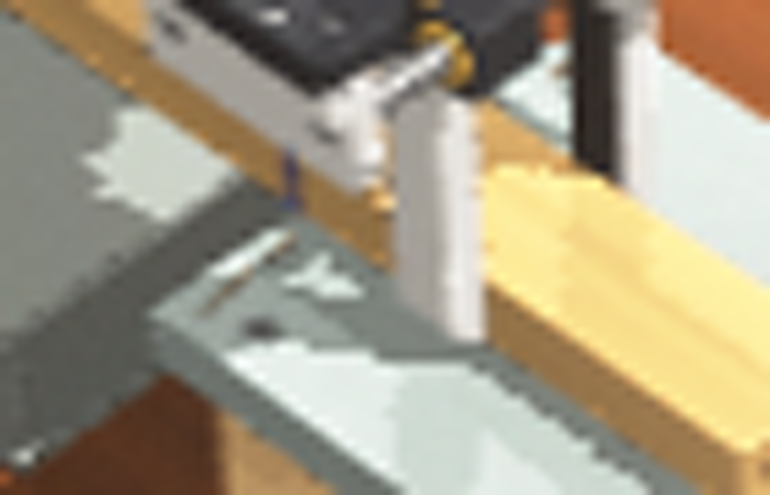

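Request:
jog_arm(series=[{"x":0,"y":0.0005,"z":0,"rx":0.25,"ry":0,"rz":0},{"x":0,"y":0,"z":0,"rx":0,"ry":0,"rz":0},{"x":0,"y":0,"z":0,"rx":0,"ry":0,"rz":0}])

```text
time: 9.75
tool_pos: [0.5307, -0.0739, 0.0931]
ee_rot: [-3.139, 0.0, -0.018]
wrist_force: [-0.1, 4.6, 4.3]
width: 0.0438
```

```bash
bash chk.sh 7 -.0095 | egrep "t |shift|keep end|cut|waste \+x|keep \+x"; python3 go.py .531 -.0735 .0925 -1 | head -1; python3 - <<'E'
from meas import *
a,b=np.load("top0.npz")["img"].astype(int),np.load("top7.npz")["img"].astype(int)
cv2.imwrite("pics/full7.png",cv2.resize(np.load("top7.npz")["img"][:,:,::-1],(800,600)))
E
```

```text
t 9.75 tcp [ 0.5307 -0.0739  0.0931] rpy [-1.7987e+02  3.0000e-02 -1.0200e+00] w 0.0438 F [-0.1  4.6  4.3]
shift mm [ 1.3 -0.4  0.6] rot deg [-0.13  0.03  0.08]
 keep end [0.514  0.0165] [0.55   0.0156] ang -1.47 n 19 sd mm 0.13
 keep +x [0.5545 0.0127] [ 0.5539 -0.0133] ang -91.16 n 13 sd mm 0.08
 waste +x [ 0.55 -0.2 ] [ 0.5494 -0.26  ] ang -90.5 n 21 sd mm 0.08
 waste +x [ 0.5503 -0.2   ] [ 0.5489 -0.285 ] ang -90.92 n 28 sd mm 0.09
 keep end [0.514  0.0222] [0.55   0.0213] ang -1.47 n 13 sd mm 0.15
 keep +x [0.5552 0.0127] [ 0.5548 -0.0133] ang -90.76 n 17 sd mm 0.13
 waste +x [ 0.5512 -0.2   ] [ 0.5505 -0.26  ] ang -90.71 n 32 sd mm 0.18
 waste +x [ 0.5512 -0.2   ] [ 0.5504 -0.285 ] ang -90.55 n 31 sd mm 0.15
  cut side z 0.096 -0.1331 -0.1331
  cut side z 0.1 -0.1326 -0.1326
  cut side z 0.106 -0.1326 -0.1326
t 9.85 tcp [ 0.5307 -0.0739  0.0931] rpy [-1.7988e+02  2.0000e-02 -1.0200e+00] w 0.0437 F [0.4 3.5 4.1]
```

View pics/full7.png

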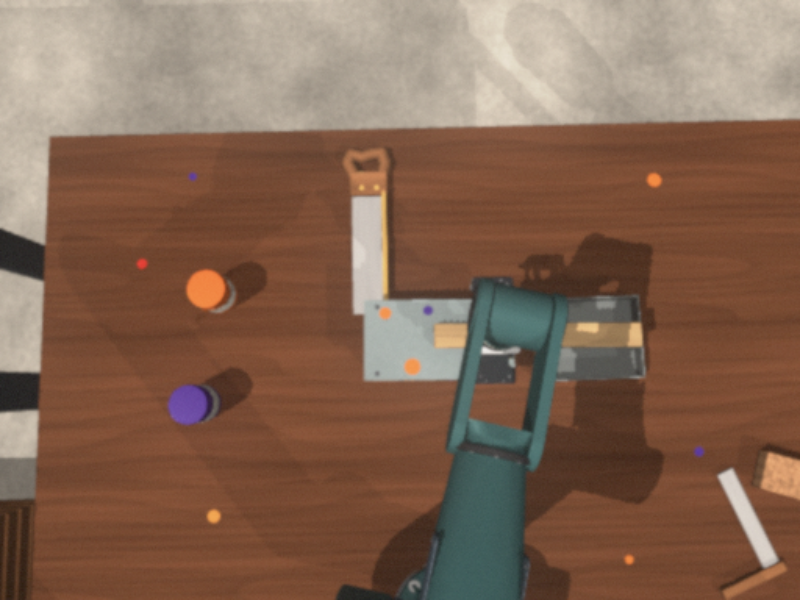

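View pics/zoom7.png

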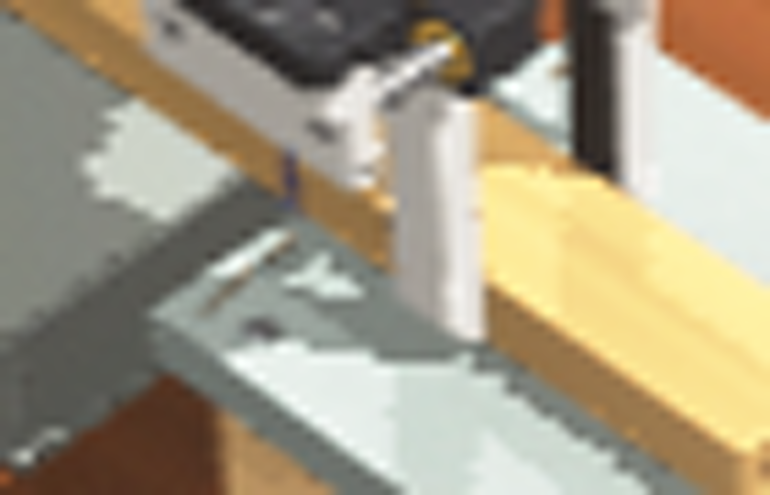

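The tray, jars and saw are at the same pixels as in the first picture. The cut line at zoom (291,180) meets the riser's saw corner line. The pose held steady over the camera calls, so I'm handing in.

```bash
python3 -c "
from bench import ticket; print(ticket.close_job())"
```

```text
the job is handed in; nothing more can be done
None
```

The job is handed in with the bar slid out over the tray and the blue cut line over the riser's saw end. The arm is still holding it down there. I gripped it about 60 mm on the keep side of the line and slid it about 206 mm along the riser, turning it about 4.5° to square it up.

**Cut line:** the scene camera puts it at y ≈ -132.8 mm and the edge at about -132.5 to -133. The top camera, working from the keep end, gives -134.0 for both. The two cameras differ by about 1.2 mm in absolute position, but each has the line within about 0.5 mm of the edge.

**Squareness:** the tool finished at -1.02°, and the riser measures about -1.0°. My last fits of the bar's edges in the pictures came out around -0.9° to -1.0°. Some short edge fits near the gripper were too noisy to use.

**Flat and steady:** the tool height stayed at 93.1–93.2 mm through the slide. The gripper finished pressing down with about 4 N, and the pose did not change over the last pictures. During the final adjustments the tool tilt varied within about ±0.2°; I brought it back to the tilt it had when it first gripped the bar.

**Tray, jars and saw:** by eye they look in the same place as in the first picture. I did not measure them separately.

The whole job took about 10 s of robot time.

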